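Walk the carving blank round to the bench-hook fence

ROBOT

A 6-joint arm with a two-finger parallel gripper is mounted at the origin on the work surface. World frame = base frame: x ahead of the robot, y to its left, z up, the work surface at z = 0. Lengths are in mm, angles in rad, forces in N, time in s.
With the tool pointing down it reaches from about 400 to 925 mm from the base axis. Payload 12.5 kg.
Tool frame: the origin (TCP) lies midway between the tips of the shut fingers; the grasp point (between the pads) lies 19 mm behind it (env.grip_depth is the distance from the TCP to the grasp point, in mm); z points along the fingers, y is the line along which they close (so a half turn about z gives the same grasp; the last joint's range is limited). The gripper opens to 95 mm and grips with 3 to 60 N. Pads are 20 mm wide; open, the fingers measure 119 mm over their backs; the gripper's body (75 mm by 180 mm) begins 59 mm behind the grasp point.
Start: joints at [1.176, 0.491, 1.559, -0, 1.092, -0.106], TCP at [177.984, 599.14, 214.661] pointing down, gripper open.
Joint ranges: [-3.1, 3.1], [-0.84, 2.19], [0.05, 2.79], [-1.13, 4.28], [0.06, 2.93], [-2.69, 2.69]. Speed limits (rad/s): [2.22, 2.22, 2.79, 3.14, 3.14, 3.14].

INTERFACE

Orientations are given as [roll, pitch, yaw] about the fixed x, y, z axes, in that order (R = Rz(yaw) Ry(pitch) Rx(roll)).
In Python, from cell import monitor, viewer, order, env gives the robot as it stands.
- The arm moves only by the tool move_arm, never from a script. Its argument "moves" is one flat list of numbers, 4 for each row, row after row: the shift along the tool's x, y, z normalised to -1 to 1, where 1 is 0.15 m, then the turn about the tool's z normalised to -1 to 1, where 1 is pi/2 rad. A call has 1 to 10 rows; each row shifts and turns the commanded pose from where the row before left it, along the tool's axes as they then stand; what a row does not reach is not made up. A row lasts 1/8 s, in which the tool goes at most 62.5 mm and 10.7 degrees, less where a joint would pass 70% of its speed; a pose out of reach is approached as far as the arm can. A call with a number of a shift or a turn outside -1 to 1 is refused whole. A call with a gripper value outside its range is refused whole. "claw" is the finger opening in mm, from 0 to 95.1, set as the call begins (left out, the last holds). The fingers move at their own pace and stop on an object; the grip force is fixed at half the most. Time passes only in rows, so rows that do not move let the fingers close. It gives the time, the measured TCP pose, the force, the opening and the grip force at its end, in the units of the state.
- monitor.state(): the state, without advancing time (a new reading comes with each control period).
- viewer.read_camera(name): name is "side" or "top"; returns the picture (400x640x3 uint8, red, green, blue); there is no depth.
- viewer.camera_info(name): a dict with "K" (3x3 intrinsics, pixels), "camera_from_world" (4x4, takes a point from world to camera coordinates). Camera axes: x right, y down, z forward; pixel columns grow to the right and rows downward; lengths in mm; the calibration is good to about 2 mm. A picture is of the moment at which its call begins. camera_info takes no time and is no camera call.
- order.job_done(): hands the job in; it is judged then, once.
The state is a dict: "t": time; "joints": joint angles; "qvel": joint speeds; "tau": joint torques, N m; "eef_pos": TCP position; "tcp_rot": TCP orientation; "ft_force": force on the tool from outside, world axes, zero at the start; "moment": the same for the moment, N m; "opening": opening from 0.0 (shut) to 1.0 (fully open); "grip_force": force on a finger pad.
Only numpy, scipy, OpenCV 4.12 (cv2) and the standard library are available. Lean on these libraries where they do the work, as an engineer would, in place of code of your own. Each camera call takes 0.05 s, during which the arm holds its last target. There are 200 camera calls.

TASK

The oak carving blank on the bench hook lies turned away from the fence. Without gripping or lifting it, walk it round with fingertip pushes, one corner and then another, until its planed long side (the one opposite the bark) lies flat against the far fence and its end is up against the side stop. Keep off the carved rosette on its top, keep the blank flat on the board, and leave the tools and other things where they are.

Things in the scene. Friction and masses are not known exactly. Their poses are not given: they have to be found in the camera images.
- board: Bench hook (carving board) screwed to the bench: plywood base 300 mm (its x) by 440 mm (its y), 18 mm thick. Origin: centre of the base's underside, on the bench. +x points away from the robot to the fence, +y to the left, z up; its yaw varies up to 0.2 rad either way. All its parts are rigid and fixed.
- fence (a point): Middle of the fence's inner face, at the base's top: board frame (115, -15, 18) mm. The fence is a beech batten 30 mm wide (x 115 to 145 mm) standing 30 mm above the base, along the board's y from -190 to +160 mm.
- corner (a point): Inner corner where fence and side stop meet, on the base's top: board frame (115, -160, 18) mm. The side stop is a beech batten 30 mm wide, 30 mm above the base, along the board's x from -10 to +115 mm, inner face at y = -160 mm.
- blank: Loose oak carving blank, 105 mm (its x) by 170 mm (its y) by 45 mm high, 0.6 to 0.9 kg; 3 to 7 N slide it on the board. Origin: centre of its underside. Planed side: flat face x = +52.5 mm. Bark side: upright at x = -52.5 mm up to 25 mm high, then sloping in to x = -42 mm at the top. Flat ends at y = +85 and -85 mm.
- planed_left (a point): Bottom corner of the planed side at the blank's +y end: blank frame (52.5, 85, 0) mm. Home, all axes of the blank agree with the board's and its origin is at (62.5, -75, 18) mm in the board frame.
- planed_right (a point): Bottom corner of the planed side at the blank's -y end: blank frame (52.5, -85, 0) mm. At the start the blank is left of home and nearer the robot, turned 1.0 to 2.4 rad anticlockwise (seen from above) from its home direction: it has to be turned clockwise.
- end_right (a point): Middle of the bottom edge of the blank's -y end, the end that goes to the stop: blank frame (0, -85, 0) mm.
- rosette: Carved rosette on the blank's top, 76 mm across and 5 mm high, its centre 5 mm from the middle of the top towards the planed side; fixed to the blank; not to be touched. Origin: centre of its underside, 45 mm above the blank's underside.
- gouge_a: Bystander: carving gouge lying on the left strip of the board roughly along the board's x, 24 mm thick; handle from its x = -105 to +5 mm, blade to x = +115 mm. Origin under the handle's front end.
- gouge_b: Bystander: second, narrower gouge, same lengths, lying on the bench left of the board.
- mallet: Bystander: round carver's mallet standing on its head on the bench right of the board, 88 mm across, 230 mm tall. Origin: centre of its foot.
- pencil: Bystander: flat red carpenter's pencil, 15 by 185 by 8 mm, lying lengthwise on top of the fence. Origin: centre of its underside.
- clamp: Bystander: small black clamp with a red lever, 75 by 24 by 42 mm, on the bench right of the board, nearer the robot.
- stone: Bystander: sharpening stone in a wooden holder, 210 by 75 by 32 mm, on the bench left of the board, far end.
- glue: Bystander: yellow glue bottle, 60 mm across, 170 mm tall, standing on the bench right of the board, far end.
There are look-alikes about, which are no part of the job. Leave any green look-alike of the blank alone.

How it is judged (in metres and radians):
At the end, for the whole second after the job is handed in: Both ends of the planed side are within 3 mm of the fence, the blank's -y end is within 3 mm of the stop, and the blank lies flat on the board at rest (x of each of planed_left, planed_right in the frame of board above 0.112 m and y of end_right in the frame of board below -0.157 m and angle between blank's own z axis and vertical below 0.03 rad and height (world z) of blank between 0.015 and 0.021 m and linear speed of blank below 0.01 m/s and contact force between the fingers and blank below 0.1 N); the robot touches nothing.
It fails at once if the blank is lifted or carried, or tipped up, or runs off the board (height (world z) of blank above 0.026 m or height (world z) of blank below 0.01 m or angle between blank's own z axis and vertical above 0.12 rad).
It fails at once if the carved rosette is touched by the robot (contact force between any of the fingers, the arm and rosette above 1 N).
It fails at once if a tool or other bystander is shifted by more than 20 mm (distance of any of gouge_a, gouge_b, mallet, pencil, clamp, stone, glue from where it was at the start of the episode above 0.02 m).
It also fails if it takes over 70 s, if anything falls off the work surface, if the arm or the gripper's body presses on something with over 40 N, if the wrist force passes 120 N, or if a joint passes its speed limit or range.

## Working session

There is one attempt and no reset: what is moved stays moved. The work goes in short steps, Python scripts to look and compute and a tool call to move; the robot and the scene stay as the last step left them, time stands still between calls to the robot, and variables do not carry over. Pictures are saved under pics/ and viewed, at most 10 in all, crops included, and the job is handed in when it is done.

Besides the shell and the picture viewer there is one more tool, called after ">>>" in YAML: its name, and indented under it one key for each argument. move_arm: Moves the arm, as the interface text tells. Scaled input: -1 to 1 covers 0.15 m each way for a shift and pi/2 rad each way for a turn. Its arguments: {"type":"object","properties":{"moves":{"type":"array"},"claw":{"type":"number"}},"required":["moves"]}

```bash
mkdir -p pics; python3 - <<'E'
from cell import monitor, viewer
import cv2
for n in("top","side"):
    cv2.imwrite(f"pics/{n}0.png",viewer.read_camera(n)[:,:,::-1])
    c=viewer.camera_info(n);print(n,c["K"],c["camera_from_world"])
s=monitor.state();print(s)
E
```

```text
top [[437.93939068   0.         316.97789548]
 [  0.         437.93939068 200.91253667]
 [  0.           0.           1.        ]] [[ 1.26394928e-02 -9.99909706e-01 -4.56326866e-03  3.90521479e+01]
 [-9.90912556e-01 -1.19143260e-02 -1.33978936e-01  4.58108090e+02]
 [ 1.33912470e-01  6.21522601e-03 -9.90973673e-01  1.25811000e+03]
 [ 0.00000000e+00  0.00000000e+00  0.00000000e+00  1.00000000e+00]]
side [[460.11539789   0.         321.38857591]
 [  0.         460.11539789 196.96440074]
 [  0.           0.           1.        ]] [[ 9.72838737e-01 -2.30992901e-01 -1.50688836e-02 -4.14170742e+02]
 [-1.48953885e-01 -5.74839158e-01 -8.04594732e-01  1.63014425e+02]
 [ 1.77193487e-01  7.84985491e-01 -5.93633091e-01  1.53765689e+03]
 [ 0.00000000e+00  0.00000000e+00  0.00000000e+00  1.00000000e+00]]
{'t': 0.1, 'joints': array([ 1.17639747e+00,  4.91497729e-01,  1.55940101e+00, -2.24798969e-05,
        1.09170033e+00, -1.05571809e-01]), 'qvel': array([-0.00027709, -0.00107155, -0.00177183,  0.00042751,  0.00068498,
        0.00182842]), 'tau': array([ 2.26336379e-03, -6.13622475e+01, -2.58602518e+01,  6.93871127e-02,
        4.70519182e-02, -9.27304313e-05]), 'eef_pos': array([177.89842915, 598.91575509, 214.11684251]), 'tcp_rot': array([-3.14058974e+00, -8.62244298e-05,  2.85277593e+00]), 'ft_force': array([-0.5394629 ,  0.26629431, -0.86644472]), 'moment': array([ 0.0019731 ,  0.02070663, -0.03485516]), 'grip_force': 0.0, 'opening': 0.9960628879783189}
```

View pics/top0.png

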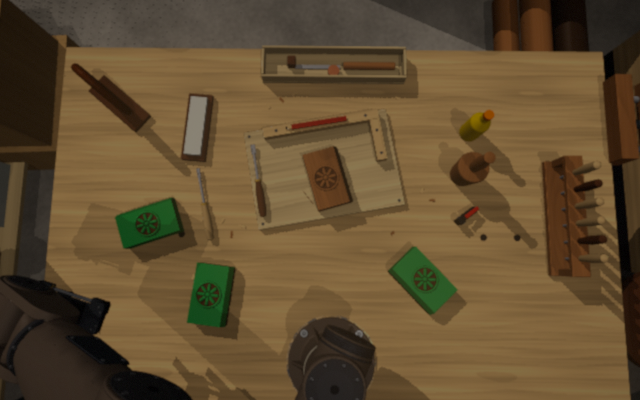

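View pics/side0.png

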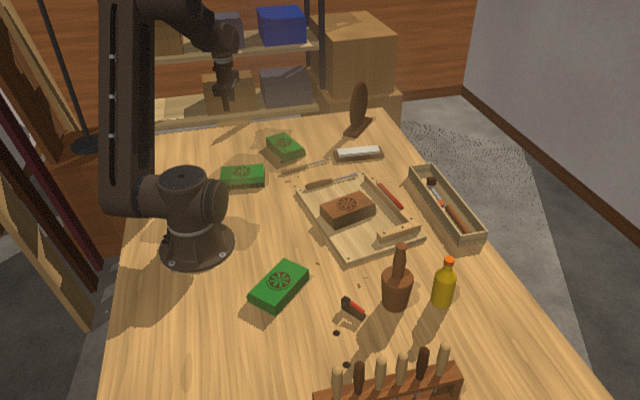

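The brown blank at top (327,178) on the board fits the description. The green blocks at (150,223), (211,294) and (423,279) are look-alikes. I'll confirm this in an enlarged crop.

```bash
python3 - <<'E'
import cv2
i=cv2.imread("pics/top0.png")[105:235,240:412]
i=cv2.convertScaleAbs(i,alpha=1.5)
i=cv2.resize(i,None,fx=4.6,fy=4.6,interpolation=cv2.INTER_CUBIC)
for k in range(0,172,20): cv2.putText(i,str(240+k),(int(k*4.6),10),0,.4,(255,255,255),1)
for k in range(5,130,20): cv2.putText(i,str(105+k),(0,int(k*4.6)),0,.4,(255,255,255),1)
cv2.imwrite("pics/crop0.png",i);print(i.shape)
E
```

```text
(598, 791, 3)
```

View pics/crop0.png

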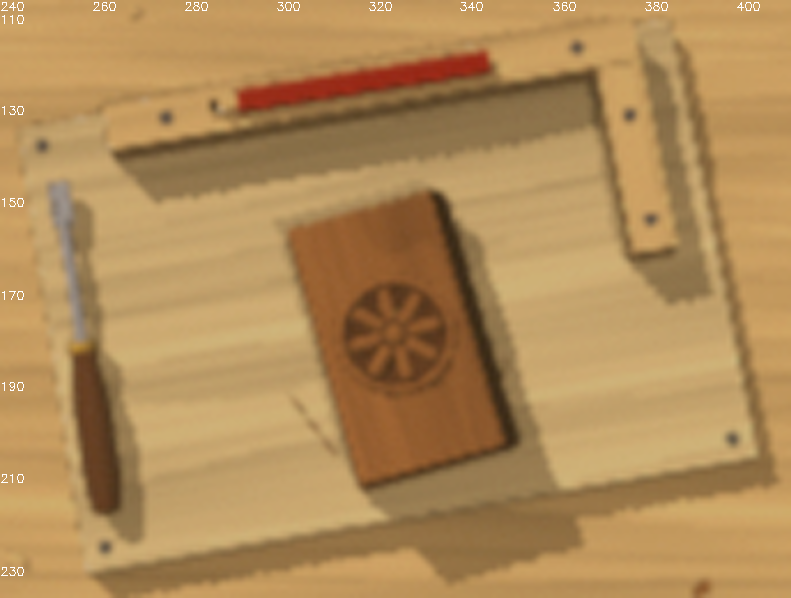

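Confirmed. In the crop, the brown blank's top corners are planed/-y (288,230), bark/-y (432,190), bark/+y (510,445) and planed/+y (365,487). The dark bark strip is on the right. The fence's inner top edge runs (113,152)–(597,70), and the stop's end is at (632,257). Next I'll fit the poses.

```bash
cat > h.py <<'E'
import numpy as np
from scipy.optimize import least_squares
from cell import monitor, viewer
def proj(P,cam="top"):
    c=viewer.camera_info(cam);T=c["camera_from_world"]
    q=(c["K"]@(T[:3,:3]@np.asarray(P,float).T+T[:3,3:])).T
    return q[:,:2]/q[:,2:]
def tf(p,L):
    L=np.asarray(L,float);c,s=np.cos(p[2]),np.sin(p[2])
    return np.c_[p[0]+c*L[:,0]-s*L[:,1],p[1]+s*L[:,0]+c*L[:,1],L[:,2]]
def fit(L,px,x0,cam="top"):
    r=least_squares(lambda p:(proj(tf(p,L),cam)-px).ravel(),x0,x_scale=[100,100,.5])
    return r.x,np.sqrt((r.fun**2).mean())
def inv(b,P):
    c,s=np.cos(b[2]),np.sin(b[2]);d=np.asarray(P,float)-b[:2]
    return np.c_[c*d[:,0]+s*d[:,1],-s*d[:,0]+c*d[:,1]]
TOP=[[52.5,-85,63],[-42,-85,63],[-42,85,63],[52.5,85,63]]
BOARD=[[115,160,48],[115,-160,48],[-10,-160,48],[-10,-190,48],[-150,220,18],[-150,-220,18]]
E
python3 - <<'E'
from h import *
f=lambda a:np.array(a)/4.6+[240,105]
b,e=fit(BOARD,f([[113,152],[597,70],[632,257],[675,245],[90,570],[755,457]]),[650,0,0]);print(b,e)
k,e=fit(TOP,f([[288,230],[432,190],[510,445],[365,487]]),[600,0,1.5]);print(k,e)
print("blank in board",inv(b,[k[:2]]),k[2]-b[2])
print("corners in board",inv(b,tf(k,TOP)[:,:2]))
np.save("b.npy",b)
print("gougea",inv(b,[[0,0]]))
E
```

```text
[5.58872963e+02 2.70060163e+01 1.81697775e-01] 0.6818979891704784
[521.25811372  12.42179445   1.86857889] 0.1021958592259316
blank in board [[-39.6310099   -7.54715062]] 1.686881110703534
corners in board [[  38.71614411   54.44457026]
 [  49.66153473  -39.4194187 ]
 [-119.19431843  -59.10953939]
 [-130.13970905   34.75444957]]
gougea [[-554.55295499   74.42670232]]
```

>>> move_arm:
  moves: [0, 0, 0, -0.1, 0, 0, 0, -0.1, 0, 0, 0, -0.1, 0, 0, 0, 0]
  claw: 0

```text
t: 0.6
eef_pos: [177.9, 599.0, 214.4]
tcp_rot: [-3.141, -0.0, -2.96]
ft_force: [0.0, 1.2, -0.6]
opening: 0.636
grip_force: 0.0
```

```bash
cat >> h.py <<'E'
def st(*goal):
    b=np.load("b.npy");s=monitor.state();p=s["eef_pos"];q=inv(b,[p[:2]])[0]
    print("t",round(s["t"],2),"tcp board",q.round(1),"z",p[2].round(1),"yaw-b",((s["tcp_rot"][2]-b[2])%6.2832).round(3),"F",s["ft_force"].round(1),"op",round(s["opening"],2))
    for g in goal: print(" to",g,"norm xy",((q-g)*[1,-1]/150).round(3))
E
python3 -c "
from h import *
st([19,80])"
```

```text
t 0.6 tcp board [-271.3  631.4] z 214.4 yaw-b 3.141 F [ 0.   1.2 -0.6] op 0.64
 to [19, 80] norm xy [-1.935 -3.676]
```

>>> move_arm:
  moves: [-0.16, -0.305, 0, 0, -0.16, -0.305, 0, 0, -0.16, -0.305, 0, 0, -0.16, -0.305, 0, 0, -0.16, -0.305, 0, 0, -0.16, -0.305, 0, 0, -0.16, -0.305, 0, 0, -0.16, -0.305, 0, 0, -0.16, -0.305, 0, 0, -0.16, -0.305, 0, 0]

```text
t: 1.85
eef_pos: [497.9, 191.3, 214.7]
tcp_rot: [3.141, 0.0, -2.964]
ft_force: [0.3, -0.2, 0.1]
opening: 0.001
grip_force: 0.0
```

>>> move_arm:
  moves: [-0.165, -0.313, 0, 0, -0.17, -0.313, 0, 0, 0, 0, 0.3, 0, 0, 0, 0.3, 0, 0, 0, 0.2, 0, 0, 0, 0, 0, 0, 0, 0, 0]

```text
t: 2.72
eef_pos: [564.0, 109.7, 95.7]
tcp_rot: [-3.142, 0.001, -2.961]
ft_force: [0.1, -0.1, 0.2]
opening: 0.004
grip_force: 0.0
```

```bash
python3 -c "
from h import *
st([19,80])
import cv2
i=viewer.read_camera('top')[:,:,::-1][90:250,230:420]
cv2.imwrite('pics/c1.png',cv2.resize(cv2.convertScaleAbs(i,alpha=1.5),None,fx=3,fy=3))
"
```

```text
t 2.73 tcp board [20.  80.4] z 95.7 yaw-b 3.141 F [ 0.1 -0.1  0.2] op 0.0
 to [19, 80] norm xy [ 0.007 -0.003]
```

View pics/c1.png

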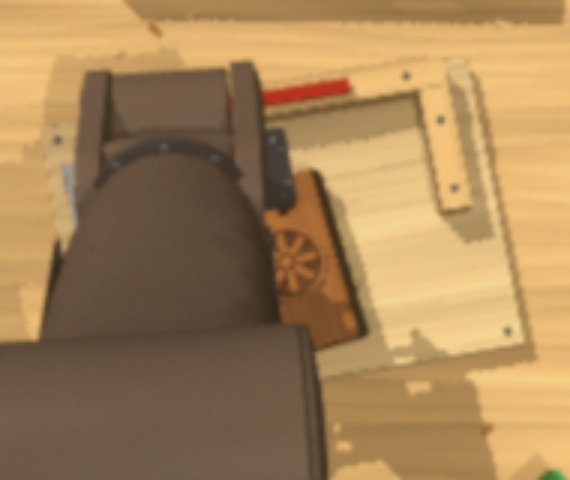

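The top view shows the arm hiding the left of the board, with the finger left of the blank's far end as planned. I'll lower it and make the first push.

>>> move_arm:
  moves: [0, 0, 0.14, 0, 0, 0, 0.14, 0, 0, 0, 0.14, 0, 0, 0, 0, 0]

```text
t: 3.28
eef_pos: [563.5, 109.6, 31.9]
tcp_rot: [3.142, -0.0, -2.96]
ft_force: [0.4, 0.3, -0.7]
opening: 0.004
grip_force: 0.0
```

>>> move_arm:
  moves: [-0.016, -0.065, 0, 0, -0.016, -0.065, 0, 0, -0.016, -0.065, 0, 0, -0.016, -0.065, 0, 0, -0.016, -0.065, 0, 0, -0.016, -0.065, 0, 0, -0.016, -0.065, 0, 0, -0.016, -0.065, 0, 0, 0, 0, 0, 0]

```text
t: 4.4
eef_pos: [597.2, 35.5, 32.3]
tcp_rot: [-3.141, 0.001, -2.96]
ft_force: [0.7, 0.8, 0.1]
opening: 0.005
grip_force: 0.2
```

```bash
python3 -c "
from h import *
st([19,80])
import cv2
i=viewer.read_camera('side')[:,:,::-1][160:290,270:450]
cv2.imwrite('pics/c2.png',cv2.resize(cv2.convertScaleAbs(i,alpha=1.5),None,fx=4,fy=4,interpolation=cv2.INTER_CUBIC))
"
```

```text
t 4.4 tcp board [39.2  1.4] z 32.3 yaw-b 3.141 F [0.7 0.8 0.1] op 0.0
 to [19, 80] norm xy [0.135 0.524]
```

View pics/c2.png

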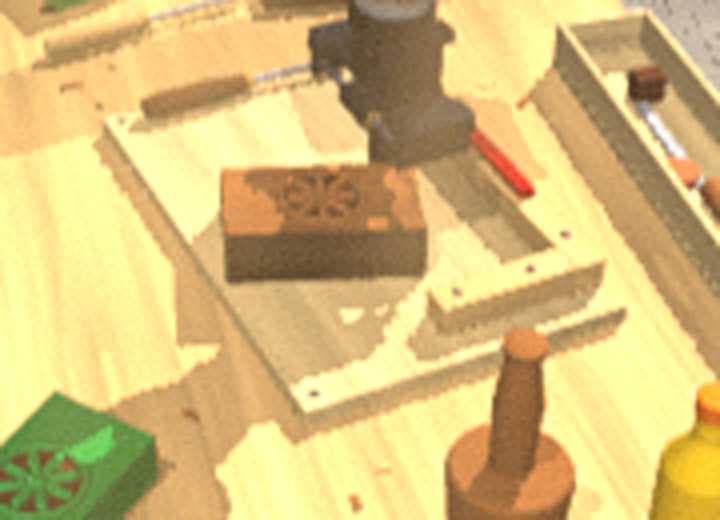

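The side crop shows the blank flat and turning as planned. Its bark face bottom corners are at crop (228,282) and (425,272), with the top bark edge at (225,235)–(425,228) and the top planed/+y corner at (222,170).

```bash
cat >> h.py <<'E'
SIDE=[[-52.5,85,18],[-52.5,-85,18],[-42,85,63],[-42,-85,63],[52.5,85,63],[52.5,-85,63]]
def side(px,x0,idx=(0,1,2,3,4)):
    b=np.load("b.npy");k,e=fit(np.array(SIDE)[list(idx)],np.array(px)/4+[270,160],x0,"side")
    kb=np.r_[inv(b,[k[:2]])[0],k[2]-b[2]];np.save("k.npy",kb);print("blank board",kb.round(3),"err",e)
    c=tf(kb,[[52.5,85,0],[52.5,-85,0],[0,-85,0],[-52.5,85,0],[-52.5,-85,0]])[:,:2]
    print("PL PR ER BL BR",c.round(1).tolist());return kb
def bp(*L):
    print("pts",tf(np.load("k.npy"),[[*l,0] for l in L])[:,:2].round(1).tolist())
E
python3 -c "
from h import *
st()
side([[228,282],[425,272],[225,235],[425,228],[222,170]],[520,0,1.2])
print((proj(tf(np.load('b.npy'),BOARD),'side')-[270,160])*4)
bp([65,-65],[-77,65],[-67,65])
"
```

```text
t 4.45 tcp board [39.   1.7] z 32.1 yaw-b 3.142 F [0.4 0.4 0.1] op 0.0
blank board [-41.549 -37.92    1.204] err 0.5033345391907961
PL PR ER BL BR [[-102.0, 41.6], [56.6, -19.4], [37.8, -68.4], [-139.7, -56.4], [18.9, -117.4]]
[[374.02736192  55.71511787]
 [553.19457057 246.56189579]
 [422.68518533 287.34990163]
 [440.90705086 309.44664895]
 [ 98.1024353  115.33795703]
 [300.85363843 411.41757779]]
pts [[42.5, -0.6], [-129.9, -86.4], [-126.3, -77.1]]
```

>>> move_arm:
  moves: [0, -0.06, 0, 0, 0, -0.06, 0, 0, 0, -0.06, 0, 0, 0, -0.06, 0, 0, 0, -0.06, 0, 0, 0, 0, 0, 0]

```text
t: 5.2
eef_pos: [604.8, -8.3, 31.8]
tcp_rot: [-3.141, 0.0, -2.96]
ft_force: [0.8, -0.2, -0.3]
opening: 0.004
grip_force: 0.3
```

>>> move_arm:
  moves: [0, 0.1, 0, 0, 0, 0, -0.3, 0, 0, 0, -0.3, 0, 0, 0, 0, 0]

```text
t: 5.7
eef_pos: [603.0, 7.8, 124.7]
tcp_rot: [-3.14, 0.005, -2.958]
ft_force: [-0.0, 0.4, -0.4]
opening: 0.004
grip_force: 0.0
```

```bash
python3 -c "
from h import *
st()
import cv2
i=viewer.read_camera('side')[:,:,::-1][160:290,270:450]
cv2.imwrite('pics/c3.png',cv2.resize(cv2.convertScaleAbs(i,alpha=1.5),None,fx=4,fy=4,interpolation=cv2.INTER_CUBIC))
"
```

```text
t 5.7 tcp board [ 39.9 -26.8] z 124.7 yaw-b 3.143 F [-0.   0.4 -0.4] op 0.0
```

View pics/c3.png

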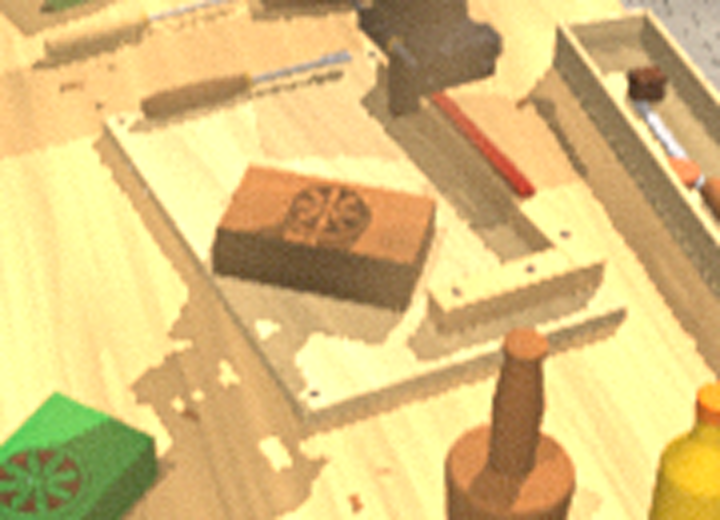

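The blank is flat with the gripper clear of it. Crop corners: bark bottom (215,271) and (403,310), top bark (217,228) and (407,262), top planed (250,165) and (437,203).

```bash
python3 -c "
from h import *
side([[215,271],[403,310],[217,228],[407,262],[250,165],[437,203]],[520,0,1.],range(6))
bp([-85,65],[-65,65])
st(tf(np.load('k.npy'),[[-85,62,0]])[0,:2])
"
```

```text
blank board [-48.128 -58.085   0.819] err 0.8267442653893466
PL PR ER BL BR [[-74.4, 38.3], [49.8, -77.8], [14.0, -116.1], [-146.1, -38.4], [-21.9, -154.5]]
pts [[-153.7, -75.8], [-140.0, -61.2]]
t 5.75 tcp board [ 39.  -26.7] z 122.8 yaw-b 3.143 F [ 0.3 -0.5 -0.9] op 0.0
 to [-151.46071986  -77.86734275] norm xy [ 1.27  -0.341]
```

>>> move_arm:
  moves: [0.254, -0.068, 0, 0, 0.254, -0.068, 0, 0, 0.254, -0.068, 0, 0, 0.254, -0.068, 0, 0, 0.254, -0.069, 0, 0, 0, 0, 0.3, 0, 0, 0, 0.3, 0, 0, 0, 0, 0]

```text
t: 6.75
eef_pos: [421.8, -77.1, 29.1]
tcp_rot: [3.138, -0.006, -2.959]
ft_force: [-0.5, -0.1, 0.4]
opening: 0.004
grip_force: 0.0
```

>>> move_arm:
  moves: [-0.045, 0.045, 0, 0, -0.045, 0.045, 0, 0, -0.045, 0.05, 0, 0, -0.045, 0.05, 0, 0, -0.045, 0.05, 0, 0, -0.045, 0.05, 0, 0, -0.045, 0.05, 0, 0, -0.045, 0.05, 0, 0, -0.045, 0.045, 0, 0, 0, 0, 0, 0]

```text
t: 8.0
eef_pos: [471.8, -1.9, 32.3]
tcp_rot: [3.142, 0.0, -2.958]
ft_force: [-1.6, -0.4, 1.1]
opening: 0.004
grip_force: 0.8
```

>>> move_arm:
  moves: [0.15, 0, 0, 0, 0.1, 0, -0.2, 0, 0, 0, -0.3, 0, 0, 0, 0, 0]

```text
t: 8.5
eef_pos: [436.5, -9.8, 109.4]
tcp_rot: [-3.139, 0.007, -2.959]
ft_force: [-1.0, 0.3, -1.5]
opening: 0.005
grip_force: 0.0
```

```bash
python3 -c "
from h import *
st()
import cv2
i=viewer.read_camera('side')[:,:,::-1][160:290,270:450]
cv2.imwrite('pics/c4.png',cv2.resize(cv2.convertScaleAbs(i,alpha=1.5),None,fx=4,fy=4,interpolation=cv2.INTER_CUBIC))
"
```

```text
t 8.5 tcp board [-127.   -14.1] z 109.4 yaw-b 3.142 F [-1.   0.3 -1.5] op 0.0
```

View pics/c4.png

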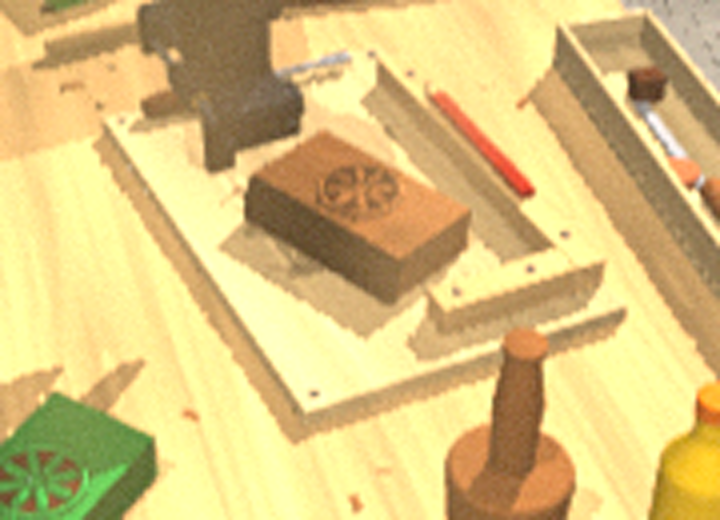

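The blank has turned further and is still flat. Crop corners: bark bottom (248,218) and (390,304), top bark (250,178) and (395,260), top planed (323,131) and (470,212).

```bash
python3 -c "
from h import *
side([[248,218],[390,304],[250,178],[395,260],[323,131],[470,212]],[520,0,.5],range(6))
st(tf(np.load('k.npy'),[[-85,55,0]])[0,:2])
st(tf(np.load('k.npy'),[[-66,55,0]])[0,:2])
"
```

```text
blank board [-11.826 -43.691   0.362] err 0.7379196244855388
PL PR ER BL BR [[7.2, 54.4], [67.4, -104.6], [18.3, -123.2], [-91.0, 17.2], [-30.8, -141.8]]
t 8.55 tcp board [-127.6  -13.8] z 108.0 yaw-b 3.142 F [ 0.5 -0.6 -1.3] op 0.0
 to [-110.79382878  -22.35070006] norm xy [-0.112 -0.057]
t 8.55 tcp board [-127.6  -13.8] z 108.0 yaw-b 3.142 F [ 0.5 -0.6 -1.3] op 0.0
 to [-93.0247321 -15.623204 ] norm xy [-0.231 -0.012]
```

>>> move_arm:
  moves: [0, -0.105, 0, 0, 0, -0.105, 0, 0, 0, 0, 0, 0, 0, 0, 0.25, 0, 0, 0, 0.25, 0, 0, 0, 0, 0]
  claw: 95

```text
t: 9.3
eef_pos: [439.3, -40.4, 29.8]
tcp_rot: [3.139, -0.005, -2.96]
ft_force: [-0.9, 0.1, 0.5]
opening: 0.577
grip_force: 0.0
```

>>> move_arm:
  moves: [-0.075, 0, 0, 0, -0.075, 0, 0, 0, -0.075, 0, 0, 0, -0.075, 0, 0, 0, -0.075, 0, 0, 0, -0.075, 0, 0, 0, -0.075, 0, 0, 0, -0.075, 0, 0, 0, -0.075, 0, 0, 0, 0, 0, 0, 0]

```text
t: 10.55
eef_pos: [540.8, -21.9, 31.9]
tcp_rot: [-3.142, 0.0, -2.959]
ft_force: [0.6, 0.8, 0.9]
opening: 1.002
grip_force: 0.0
```

```bash
python3 -c "
from h import *
st()
import cv2
i=viewer.read_camera('side')[:,:,::-1][160:290,270:450]
cv2.imwrite('pics/c5.png',cv2.resize(cv2.convertScaleAbs(i,alpha=1.5),None,fx=4,fy=4,interpolation=cv2.INTER_CUBIC))
"
```

```text
t 10.55 tcp board [-26.6 -44.8] z 31.9 yaw-b 3.143 F [0.6 0.8 0.9] op 1.0
```

View pics/c5.png

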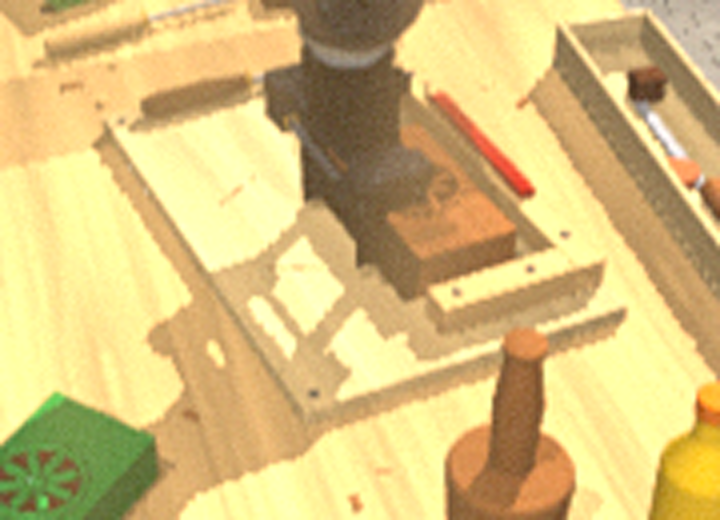

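The blank is squared up about 26 mm short of the fence. Crop corners: -y end top planed (515,230), top bark (421,262), bottom bark (413,298). I'll push it nearer.

```bash
python3 -c "
from h import *
side([[413,298],[421,262],[515,230]],[560,0,.2],[1,3,5])
"
```

```text
blank board [ 3.6703e+01 -5.7062e+01  3.4000e-02] err 1.0045454099527538
PL PR ER BL BR [[86.3, 29.7], [92.1, -140.2], [39.6, -142.0], [-18.7, 26.1], [-12.9, -143.8]]
```

>>> move_arm:
  moves: [-0.045, 0, 0, 0, -0.045, 0, 0, 0, -0.045, 0, 0, 0, 0, 0, 0, 0]

```text
t: 11.1
eef_pos: [559.3, -18.5, 31.8]
tcp_rot: [3.141, -0.002, -2.959]
ft_force: [-6.0, -0.2, 4.0]
opening: 1.0
grip_force: 2.7
```

>>> move_arm:
  moves: [0.1, 0, 0, 0, 0.1, 0, 0, 0, 0, 0, -0.25, 0, 0, 0, -0.25, 0, -0.2, 0.35, 0, 0, -0.2, 0.35, 0, 0, 0, 0.15, 0, 0, 0, 0, 0, 0]
  claw: 0

```text
t: 12.1
eef_pos: [565.5, 113.3, 106.5]
tcp_rot: [3.141, -0.0, -2.957]
ft_force: [0.1, -0.9, -0.4]
opening: 0.216
grip_force: 0.0
```

```bash
python3 -c "
from h import *
st([62,80])
"
```

```text
t 12.1 tcp board [22.1 83.6] z 106.5 yaw-b 3.145 F [ 0.1 -0.9 -0.4] op 0.22
 to [62, 80] norm xy [-0.266 -0.024]
```

>>> move_arm:
  moves: [-0.12, 0, 0, 0, -0.12, 0, 0, 0, 0, 0, 0.25, 0, 0, 0, 0.25, 0, 0, 0, 0, 0]

```text
t: 12.72
eef_pos: [600.3, 117.3, 29.6]
tcp_rot: [3.141, -0.005, -2.96]
ft_force: [0.1, 0.2, 0.1]
opening: -0.001
grip_force: 0.0
```

>>> move_arm:
  moves: [0, -0.05, 0, 0, 0, -0.05, 0, 0, 0, -0.05, 0, 0, 0, -0.05, 0, 0, 0, -0.05, 0, 0, 0, -0.05, 0, 0, 0, -0.05, 0, 0, 0, -0.05, 0, 0, 0, 0, 0, 0]

```text
t: 13.85
eef_pos: [612.8, 59.5, 31.6]
tcp_rot: [3.141, -0.0, -2.959]
ft_force: [-1.3, -0.0, -0.3]
opening: 0.009
grip_force: 0.1
```

>>> move_arm:
  moves: [0, -0.014, 0, 0, 0, -0.014, 0, 0, 0, 0, 0, 0]

```text
t: 14.22
eef_pos: [612.6, 57.5, 31.6]
tcp_rot: [3.139, -0.001, -2.959]
ft_force: [-3.8, 14.8, 3.9]
opening: 0.005
grip_force: 7.9
```

```bash
python3 -c "
from h import *
st([62,80])
"
```

```text
t 14.22 tcp board [58.4 20.3] z 31.6 yaw-b 3.142 F [-3.8 14.8  3.9] op 0.0
 to [62, 80] norm xy [-0.024  0.398]
```

>>> move_arm:
  moves: [0, 0.1, 0, 0, 0, 0, -0.25, 0, 0, 0, -0.25, 0, 0.23, -0.24, 0, 0, 0.23, -0.25, 0, 0, 0.23, -0.25, 0, 0, 0, 0, 0, 0]

```text
t: 15.1
eef_pos: [527.9, -59.5, 106.8]
tcp_rot: [-3.141, -0.001, -2.962]
ft_force: [0.3, -0.2, 0.3]
opening: 0.007
grip_force: 0.0
```

>>> move_arm:
  moves: [0, 0, 0, 0, 0, 0, 0, 0, 0, 0, 0, 0, 0, 0, 0.25, 0, 0, 0, 0.25, 0, 0, 0, 0, 0]
  claw: 95

```text
t: 15.85
eef_pos: [528.1, -56.8, 29.8]
tcp_rot: [3.14, -0.004, -2.958]
ft_force: [0.8, -0.3, 0.4]
opening: 0.581
grip_force: 0.0
```

```bash
python3 -c "
from h import *
st([0,-75])
"
```

```text
t 15.85 tcp board [-45.4 -76.9] z 29.8 yaw-b 3.143 F [ 0.8 -0.3  0.4] op 0.58
 to [0, -75] norm xy [-0.303  0.013]
```

>>> move_arm:
  moves: [0, 0, 0, 0, 0, 0, 0, 0, 0, 0, 0, 0, -0.05, 0, 0, 0, -0.05, 0, 0, 0, -0.05, 0, 0, 0, -0.05, 0, 0, 0, -0.05, 0, 0, 0, 0, 0, 0, 0]

```text
t: 16.98
eef_pos: [566.3, -50.6, 31.4]
tcp_rot: [3.141, -0.0, -2.959]
ft_force: [-0.4, 0.9, -0.6]
opening: 0.998
grip_force: 0.0
```

>>> move_arm:
  moves: [-0.015, 0, 0, 0, -0.015, 0, 0, 0, -0.015, 0, 0, 0, -0.012, 0, 0, 0, 0, 0, 0, 0]

```text
t: 17.6
eef_pos: [572.9, -49.1, 31.4]
tcp_rot: [3.14, -0.003, -2.959]
ft_force: [-7.8, -2.0, 4.0]
opening: 0.999
grip_force: 4.0
```

```bash
python3 -c "
from h import *
st([0,-75])
"
```

```text
t 17.6 tcp board [  0.  -77.4] z 31.4 yaw-b 3.143 F [-7.8 -2.   4. ] op 1.0
 to [0, -75] norm xy [0.    0.016]
```

>>> move_arm:
  moves: [-0.012, 0, 0, 0, -0.012, 0, 0, 0, 0, 0, 0, 0]

```text
t: 17.98
eef_pos: [574.1, -48.8, 31.4]
tcp_rot: [3.14, -0.008, -2.959]
ft_force: [-18.9, -5.5, 13.0]
opening: 1.001
grip_force: 9.9
```

```bash
python3 -c "
from h import *
st([0,-75])
"
```

```text
t 17.98 tcp board [  1.3 -77.3] z 31.4 yaw-b 3.143 F [-18.9  -5.5  13. ] op 1.0
 to [0, -75] norm xy [0.009 0.015]
```

It's firm against the fence. I'll back off and look.

>>> move_arm:
  moves: [0.1, 0, 0, 0, 0.2, 0, 0, 0, 0, 0, -0.3, 0, 0, 0, -0.3, 0, 0.2, 0.3, 0, 0, 0.1, 0.35, 0, 0, 0, 0.4, 0, 0, 0, 0.4, 0, 0, 0, 0, 0, 0]
  claw: 0

```text
t: 19.1
eef_pos: [449.0, 152.1, 121.8]
tcp_rot: [3.141, 0.001, -2.954]
ft_force: [-0.3, -0.4, 0.2]
opening: 0.106
grip_force: 0.0
```

```bash
python3 -c "
from h import *
st([58,50])
import cv2
i=viewer.read_camera('side')[:,:,::-1][160:250,320:440]
cv2.imwrite('pics/c6.png',cv2.resize(cv2.convertScaleAbs(i,alpha=1.5),None,fx=6,fy=6,interpolation=cv2.INTER_CUBIC))
"
```

```text
t 19.1 tcp board [-85.4 142.9] z 121.8 yaw-b 3.147 F [-0.3 -0.4  0.2] op 0.11
 to [58, 50] norm xy [-0.956 -0.62 ]
```

View pics/c6.png

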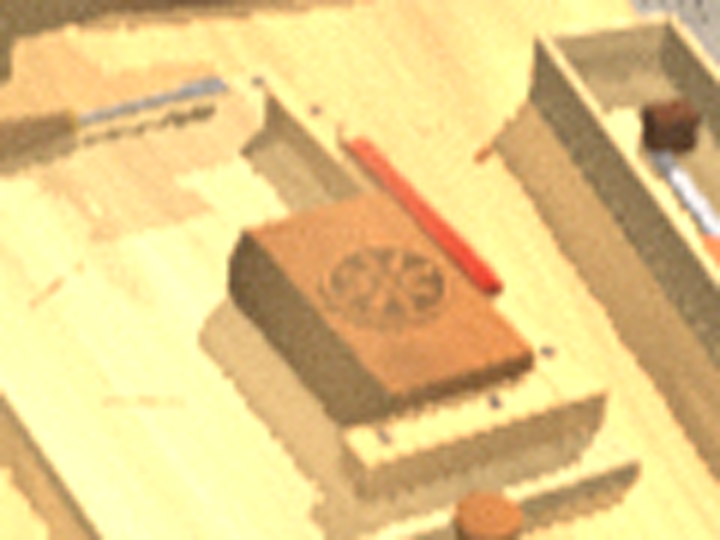

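The blank looks seated against both the fence and the stop. I'll give its end one light push to be sure of the stop.

>>> move_arm:
  moves: [-0.33, -0.18, 0, 0, -0.33, -0.18, 0, 0, -0.32, -0.19, 0, 0, 0, 0, 0.3, 0, 0, 0, 0.28, 0, 0, -0.07, 0, 0, 0, -0.07, 0, 0, 0, -0.05, 0, 0, 0, 0, 0, 0]

```text
t: 20.27
eef_pos: [615.4, 65.7, 36.0]
tcp_rot: [-3.141, 0.002, -2.96]
ft_force: [-0.7, -0.4, -0.7]
opening: 0.007
grip_force: 0.0
```

```bash
python3 -c "
from h import *
st([60,20])
"
```

```text
t 20.27 tcp board [62.6 27.9] z 36.0 yaw-b 3.141 F [-0.7 -0.4 -0.7] op 0.01
 to [60, 20] norm xy [ 0.017 -0.052]
```

>>> move_arm:
  moves: [0, -0.015, 0, 0, 0, -0.015, 0, 0, 0, -0.015, 0, 0, 0, -0.01, 0, 0, 0, 0, 0, 0]

```text
t: 20.9
eef_pos: [616.2, 58.5, 34.6]
tcp_rot: [3.141, -0.0, -2.959]
ft_force: [-0.4, 1.8, 1.1]
opening: 0.004
grip_force: 0.6
```

```bash
python3 -c "
from h import *
st([60,20])
"
```

```text
t 20.9 tcp board [62.1 20.7] z 34.6 yaw-b 3.142 F [-0.4  1.8  1.1] op 0.0
 to [60, 20] norm xy [ 0.014 -0.004]
```

>>> move_arm:
  moves: [0, -0.012, 0, 0, 0, -0.01, 0, 0, 0, 0, 0, 0]

```text
t: 21.28
eef_pos: [616.2, 57.8, 34.6]
tcp_rot: [3.139, -0.001, -2.959]
ft_force: [-1.6, 19.8, 1.2]
opening: 0.002
grip_force: 10.0
```

>>> move_arm:
  moves: [0, 0.1, 0, 0, 0, 0.1, 0, 0, 0, 0, -0.3, 0, 0, 0, -0.3, 0, 0, 0, 0, 0, 0, 0, 0, 0]

```text
t: 22.02
eef_pos: [610.9, 84.9, 124.1]
tcp_rot: [3.142, -0.001, -2.959]
ft_force: [-0.2, 0.4, -0.1]
opening: 0.004
grip_force: 0.0
```

The end push met 20 N with almost no travel, so the end is on the stop. I'm handing it in.

```bash
python3 -c "
from cell import order
print(order.job_done())
"
```

```text
the job is handed in; nothing more can be done
None
```

The blank is turned round with its planed side against the fence and its end against the stop. Firm pushes (about 19–20 N) met solid resistance at both, and the job was handed in at about 22 s; no verdict came back.

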